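# Lock the battery hatch with the screwdriver and check that it holds

## Robot

A 6-joint arm with a two-finger parallel gripper is mounted at the origin on a cart in front of the work surface, level with it; the furniture and walls round the work are solid. World frame = base frame: x ahead of the robot, y to its left, z up, the work surface at z = 0. Lengths are in m, angles in rad, forces in N, time in s.
With the tool pointing down it reaches from about 0.35 to 0.975 m from the base axis. Payload 4.9 kg.
Tool frame: the origin (TCP) lies midway between the tips of the shut fingers; the grasp point (between the pads) lies 19 mm behind it; z points along the fingers, y is the line along which they close (so a half turn about z gives the same grasp; the last joint's range is limited). The gripper opens to 85 mm and grips with 20 to 120 N. Pads are 22 mm wide; open, the fingers measure 114 mm over their backs; the gripper's body (76 mm by 85 mm) begins 54 mm behind the grasp point. The pads swing forward as they close: fully open they stand 13 mm farther back than shut.
Start: joints at [-1.446, 0.053, 1.613, -0, 1.476, -0.119], TCP at [0.151, -0.606, 0.201] pointing down, gripper open.
Joint ranges: [-3.01, 3.01], [-1.01, 2.22], [0.06, 2.58], [-1.02, 4.17], [0.09, 2.62], [-3.14, 3.14]. Speed limits (rad/s): [2.57, 2.57, 3.14, 3.14, 3.14, 3.14].

## Interface

Orientations are given as a unit quaternion [w, x, y, z].
In Python, from plant import state, grab_frame, camera_info, job_done, spot_in, masks_of, pinpoint gives the robot as it stands.
- The arm moves only by the shell command python3 -m handwheel 'ROWS' [OPENING]. ROWS is JSON, a list that holds one entry, the list of rows, each a list of 6 numbers: the shift along the world's x, y, z in m, then the turn, a rotation vector about the world's x, y, z in degrees. In form: [[[tx, ty, tz, ax, ay, az], ...]]. A call has 1 to 20 rows; each row shifts and turns the commanded pose from where the row before left it; what a row does not reach is not made up. A row lasts 1/12 s, in which the tool goes at most 41.7 mm and 7.16 degrees, less where a joint would pass 70% of its speed; a pose out of reach is approached as far as the arm can. A call is refused whole if a number of a shift passes 0.0417 or a number of a turn 7.16, either way. A call with a gripper value outside its range is refused whole. OPENING is the opening, from 0 (shut) to 1 (fully open), set as the call begins (- or left out, the last holds). The fingers move at their own pace and stop on an object; the grip force is fixed at half the most. Time passes only in rows, so rows that do not move let the fingers close. It gives the time, the measured TCP pose, the force, the opening and the grip force at its end, in the units of the state.
- state(): the state, without advancing time (a new reading comes with each control period).
- grab_frame(name): name is "scene" or "top" or "wrist"; returns (picture, depth): 420x560x3 uint8, blue, green, red; 420x560 float32, m along the optical axis (not along the pixel's ray), 0 where there is no reading.
- camera_info(name): a dict with "fx", "fy", "cx", "cy" (pixels), "distortion" ([k1, k2, p1, p2, k3] as OpenCV has them; the pictures are not rectified), "T" (4x4, takes a point from camera to world coordinates). Camera axes: x right, y up, looking along -z (the intrinsics and any distortion apply to the point x, -y, -z); pixel columns grow to the right and rows downward; lengths in m; the calibration is good to about 2 mm. A picture is of the moment at which its call begins: read the wrist's pose just before it. camera_info takes no time and is no camera call; for the wrist camera it gives the pose at the moment of the call.
- job_done(): hands the job in; it is judged then, once.
Trained networks look in the newest picture that a camera, given by its name, has taken for a name from the list of things; names that differ only in an ending like _2 or _b are one class to them, and where a whole thing is asked for, a point or a joint stands for the part that bears it (a point fixed in the world has none). Each returns a list of dicts, best first, with "conf" (0 to 1); they miss things now and then, are a little off and sometimes report something else, mostly with a low value. They report only what shows in the picture. A call takes as long as a camera call. They do not tell look-alikes from the thing itself.
- spot_in(camera, thing): "box" ([left, top, width, height] in pixels, round what is visible of it).
- masks_of(camera, thing): "region" (420x560 bool, what is visible of it) and "box" ([left, top, width, height] in pixels, round what is visible of it).
- pinpoint(camera, thing): "position" ([column, row] in pixels: a listed point, or the origin of a listed thing).
The state is a dict: "time": time; "joint_pos": joint angles; "joint_vel": joint speeds; "joint_efforts": joint torques, N m; "tool_pos": TCP position; "tool_rot": TCP orientation; "contact_force": force on the tool from outside, world axes, zero at the start; "ft_torque": the same for the moment, N m; "gripper_width": opening from 0.0 (shut) to 1.0 (fully open); "grasp_force": force on a finger pad.
Only numpy, scipy, OpenCV 4.12 (cv2) and the standard library are available. Lean on these libraries where they do the work, as an engineer would, in place of code of your own. Each camera call takes 0.05 s, during which the arm holds its last target. There are 200 camera calls.

## Task

Take the screwdriver out of its stand, seat its blade in the slot of the big quarter-turn screw on the lamp's battery unit and, pushing down to keep the blade seated, turn the screw clockwise all the way home so that its tongue locks the lid. Put the screwdriver back upright in its stand, then grip the lid's handle and tug it upwards against the tongue to check that the lid is held; leave it shut. Turn the screw only with the screwdriver, not with the fingers.

Things in the scene. Friction and masses are not known exactly. Their poses are not given: they have to be found in the camera images.
- driver_grip (a point): Loose screwdriver, 135 mm long, 0.16 kg, standing blade down in its stand. Point on its axis in the handle, 110 mm above the blade tip. z runs up the handle, x along the blade's width. The black handle is an oblong flat-sided bar, 36 mm along x, 28 mm along y (grip it across y), 67 to 135 mm above the tip; round guard 44 mm across at 60 to 67 mm.
- driver_tip (a point): Tip of the screwdriver's flat blade, on its long axis; axes as driver_grip. The blade is 22 mm wide (x) and 4 mm thick (y), its last 2.5 mm tapered to 18 x 2.4 mm; above it a round shank 10 mm thick.
- stand_top (a point): Fixed wooden stand, 85 x 75 mm (foot 105 x 95 mm), 62 mm high. Point: centre of the mouth of the upright through hole, in its top face. Hole 32 mm along x, 18 mm along y, 4 mm chamfer; z up. The screwdriver is home with shank and blade in the hole, blade width along x, guard resting on the top face (driver_grip 50 mm above this point).
- screw_slot (a point): Steel quarter-turn screw, round head 46 mm across, near the front edge of the white battery unit (fixed, 210 x 160 x 63 mm). Point on its axis on the floor of its slot, 79 mm above the worktop at joint value 0; x along the slot, z up; turns and sinks with the screw. Slot 28 mm long, 6 mm wide, 7 mm deep, ends closed, mouth chamfered 2 mm.
- screw (a joint): Screw angle in rad, grows as it turns clockwise seen from above; starts between 0 and 0.25, 1.4 is the hard stop (home). It sinks 3.6 mm per rad, so the driver must follow it down; takes about 0.1 N m, stays where left. A tongue under the head, 16 mm wide, 44 mm long from the axis, swings with it: home, it lies about 3 mm above the lid's edge.
- lid_pull (a point): Grey battery lid 131 x 124 x 8 mm, 0.2 kg, on the unit behind the screw. Point: middle of its handle, a straight round bar along y, 12 mm thick, on two posts 84 mm apart; the bar's centre line is 28 mm above the lid, 91 mm above the worktop. x points level from the screw (97 mm before this point) to the hinge (line along y, 66 mm beyond, 16 mm lower); z up. Grip the bar across x.
- lid (a joint): Opening angle of the lid in rad; 0 is shut, as at the start. It falls shut by itself. With the screw home it lifts only about 0.03 rad (2 mm at the handle) before the tongue stops it. About 8 N straight up at the handle presses it on the tongue with 3 N.
There are look-alikes about, which are no part of the job. Leave any blue look-alike of the part that bears driver_grip alone.

How it is judged:
By the outcome, as a careful person would: the job done as asked, in the order asked, and still so for the second after the job is handed in, with the robot touching nothing.
It also fails if it takes over 70 s, if anything falls off the work surface, if the arm or the gripper's body presses on something with over 40 N, if the wrist force passes 120 N, or if a joint passes its speed limit or range.

## Working session

There is one attempt and no reset: what is moved stays moved. The work goes in short steps, Python scripts to look and compute and a shell command to move; the robot and the scene stay as the last step left them, time stands still between calls to the robot, and variables do not carry over. Pictures are saved under pics/ and viewed, at most 10 in all, crops included, and the job is handed in when it is done.

```bash
ls; mkdir -p pics; cat > h.py <<'E'
import numpy as np, cv2
from plant import *
def ray(cam,px):
    i=camera_info(cam);K=np.array([[i['fx'],0,i['cx']],[0,i['fy'],i['cy']],[0,0,1.]])
    u=cv2.undistortPoints(np.array([[px]],float),K,np.array(i['distortion'],float))[0,0]
    T=np.array(i['T']);return T[:3,3],T[:3,:3]@np.array([u[0],-u[1],-1.])
def at_depth(cam,px,d):
    o,r=ray(cam,px);return o+r*d
def at_z(cam,px,z):
    o,r=ray(cam,px);return o+r*(z-o[2])/r[2]
def dep(D,px,k=2):
    c,r=int(round(px[0])),int(round(px[1]));w=D[max(r-k,0):r+k+1,max(c-k,0):c+k+1];w=w[w>0]
    return np.median(w) if w.size else 0
def proj(cam,P):
    i=camera_info(cam);T=np.array(i['T']);p=T[:3,:3].T@(np.array(P)-T[:3,3])
    K=np.array([[i['fx'],0,i['cx']],[0,i['fy'],i['cy']],[0,0,1.]])
    return cv2.projectPoints(np.array([[p[0],-p[1],-p[2]]]),np.zeros(3),np.zeros(3),K,np.array(i['distortion'],float))[0][0,0]
E
python3 - <<'E'
from h import *
np.set_printoptions(precision=4,suppress=True)
ims=[]
for c in ['scene','top','wrist']:
    im,D=grab_frame(c);ims.append(im);np.save(c+'.npy',D);cv2.imwrite(c+'.png',im)
    print(c,np.array(camera_info(c)['T'])[:3,3])
    for t in ['driver_grip','driver_tip','stand_top','screw_slot','lid_pull']:
        for q in pinpoint(c,t)[:3]:
            d=dep(D,q['position']);print(c,t,round(q['conf'],2),np.round(q['position'],1),round(float(d),3),at_depth(c,q['position'],d))
cv2.imwrite('pics/a.png',cv2.resize(ims[0],(800,600)));cv2.imwrite('pics/b.png',cv2.resize(ims[1],(800,600)))
E
```

```text
pics
scene [0.1035 0.6874 0.5703]
scene driver_grip 0.88 [283.8 154.9] 1.111 [ 0.6567 -0.1682  0.1161]
scene driver_grip 0.61 [343. 164.] 1.073 [ 0.5369 -0.1986  0.1186]
scene driver_tip 0.84 [280.9 196.7] 1.182 [ 0.6709 -0.1845  0.0076]
scene stand_top 0.82 [339.  186.2] 1.097 [ 0.54   -0.1961  0.0694]
scene screw_slot 0.96 [245.3 303.6] 0.748 [0.4593 0.2212 0.0853]
scene lid_pull 0.62 [203.5 263.7] 0.814 [0.5596 0.1922 0.0932]
top [ 0.3279 -0.0199  1.1259]
top driver_grip 0.82 [365.1 222.9] 1.011 [ 0.5424 -0.2036  0.1372]
top driver_grip 0.59 [308.8 175.8] 1.108 [ 0.664  -0.0876  0.0669]
top driver_tip 0.74 [346.4 183.1] 1.166 [ 0.6677 -0.183   0.0075]
top stand_top 0.67 [365.5 227.1] 1.013 [ 0.5344 -0.2052  0.1328]
top screw_slot 0.63 [172.3 252.9] 1.051 [0.472  0.2081 0.0816]
top lid_pull 0.77 [180.5 211.6] 1.058 [0.562  0.1949 0.0955]
wrist [ 0.2208 -0.5907  0.3738]
```

View pics/a.png

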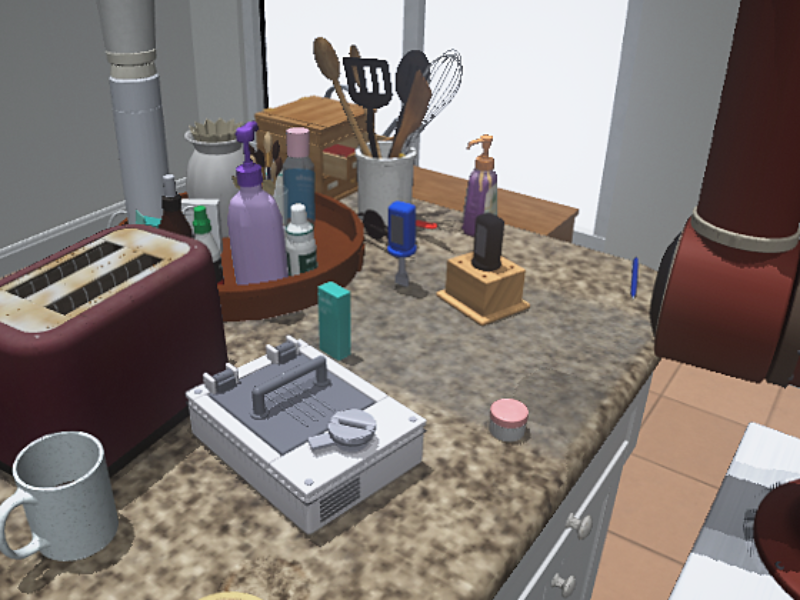

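View pics/b.png

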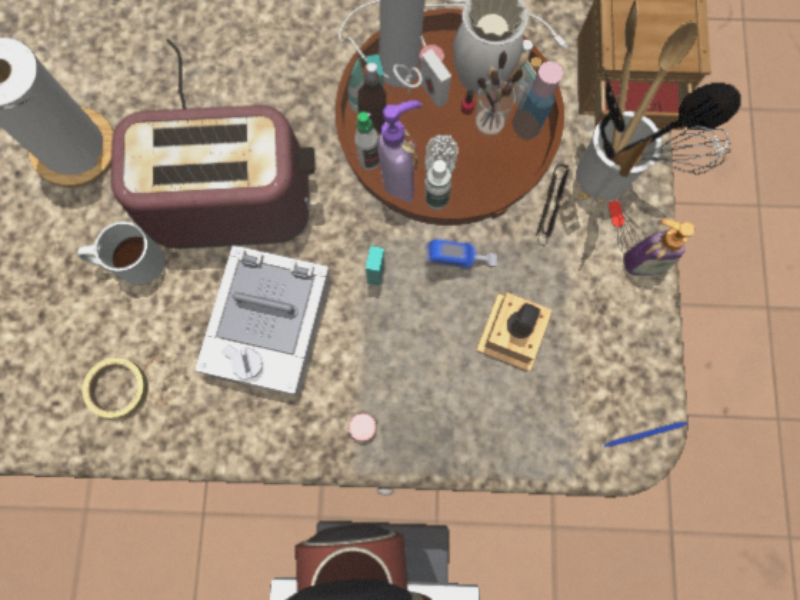

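Two drivers match: the blue one lying/standing at top-view (455,255) (a look-alike) and the black one in the wooden stand at top-view (522,320), scene (487,240). The black-handled one in the stand fits the description. The battery unit is at top-view (262,320), its screw at (243,362). I'll move closer for a wrist view and confirm with a crop.

```bash
python3 -m handwheel '[[[0.028,0.036,0.014,0,0,0],[0.028,0.036,0.014,0,0,0],[0.028,0.036,0.014,0,0,0],[0.028,0.036,0.014,0,0,0],[0.028,0.036,0.014,0,0,0],[0.028,0.036,0.014,0,0,0],[0.028,0.036,0.014,0,0,0],[0.028,0.036,0.014,0,0,0],[0.028,0.036,0.014,0,0,0],[0.028,0.036,0.014,0,0,0],[0,0,0,0,0,0],[0,0,0,0,0,0]]]'
python3 - <<'E'
from h import *
from scipy.spatial.transform import Rotation as R
np.set_printoptions(precision=4,suppress=True)
s=state();q=s['tool_rot'];print(s['joint_pos'],s['tool_pos'],q);print(R.from_quat([q[1],q[2],q[3],q[0]]).as_matrix())
c='wrist';im,D=grab_frame(c);np.save('w1.npy',D);cv2.imwrite('pics/c.png',cv2.resize(im,(800,600)));cv2.imwrite('w1.png',im)
T=np.array(camera_info(c)['T']);print(T)
for t in ['driver_grip','stand_top']:
        for q in pinpoint(c,t)[:3]:
            d=dep(D,q['position']);print(c,t,round(q['conf'],2),np.round(q['position'],1),round(float(d),3),at_depth(c,q['position'],d))
E
```

```text
time: 1.9
tool_pos: [0.3967, -0.2909, 0.3243]
tool_rot: [0.001, 0.992, 0.124, 0.001]
contact_force: [0.3, -0.6, -1.2]
gripper_width: 0.998
grasp_force: 0.0
[-0.784  -0.3143  1.7441 -0.0003  1.7091  0.5387] [ 0.3967 -0.2909  0.3243] [0.0012 0.9923 0.1237 0.0007]
[[ 0.9694  0.2455  0.0017]
 [ 0.2455 -0.9694 -0.0021]
 [ 0.0011  0.0025 -1.    ]]
[[ 0.2433  0.93    0.2756  0.4656]
 [-0.9699  0.2332  0.0694 -0.2757]
 [ 0.0002 -0.2842  0.9588  0.4964]
 [ 0.      0.      0.      1.    ]]
wrist driver_grip 0.83 [228.1   8.3] 0.321 [ 0.5408 -0.2174  0.135 ]
```

View pics/c.png

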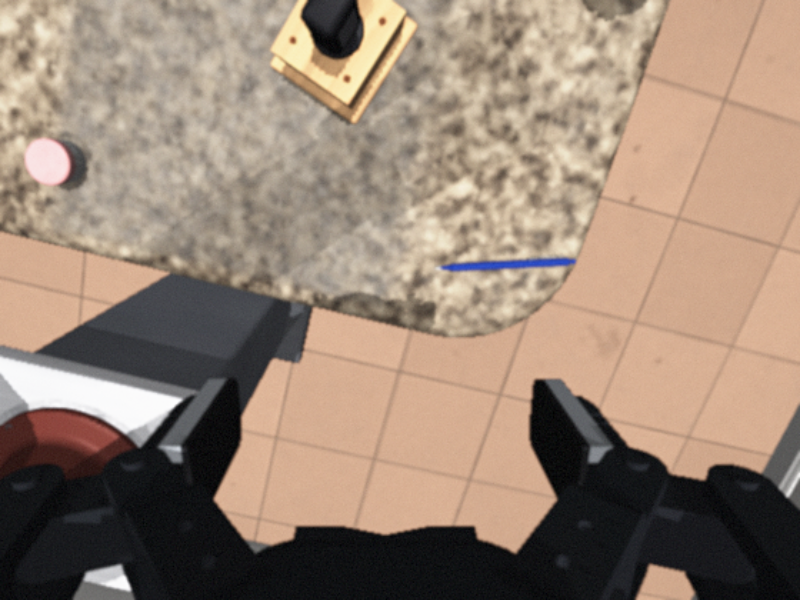

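The view shows the stand with the black handle at (335,30), a pink cap at (50,160) and a blue pen at (508,265). I'll move to centre the stand.

```bash
python3 -m handwheel '[[[0.02,0.015,0,0,0,0],[0.025,0.018,0,0,0,0],[0.025,0.018,0,0,0,0],[0.025,0.018,0,0,0,0],[0.015,0.011,0,0,0,0],[0,0,0,0,0,0],[0,0,0,0,0,0]]]'
cat > top.py <<'E'
from h import *
def zmask(cam,D,lo,hi,box=None):
    # world points of all pixels with valid depth
    i=camera_info(cam);K=np.array([[i['fx'],0,i['cx']],[0,i['fy'],i['cy']],[0,0,1.]])
    c,r=np.meshgrid(np.arange(D.shape[1]),np.arange(D.shape[0]))
    u=cv2.undistortPoints(np.stack([c,r],-1).reshape(-1,1,2).astype(float),K,np.array(i['distortion'],float))[:,0]
    T=np.array(i['T']);d=D.reshape(-1);P=np.c_[u*d[:,None]*[1,-1],-d]@T[:3,:3].T+T[:3,3]
    m=(d>0)&(P[:,2]>lo)&(P[:,2]<hi)
    if box: m&=(abs(P[:,0]-box[0])<box[2])&(abs(P[:,1]-box[1])<box[2])
    return P.reshape(*D.shape,3),m.reshape(D.shape)
E
python3 - <<'E'
from top import *
np.set_printoptions(precision=4,suppress=True)
c='wrist';s=state();print(s['tool_pos']);im,D=grab_frame(c);cv2.imwrite('w2.png',im);np.save('w2.npy',D);np.save('w2T.npy',camera_info(c)['T'])
for t in ['driver_grip','stand_top']:
        for q in pinpoint(c,t)[:3]:
            d=dep(D,q['position']);print(c,t,round(q['conf'],2),np.round(q['position'],1),round(float(d),3),at_depth(c,q['position'],d))
for nm,lo,hi in [('stand',.055,.072),('foot',.003,.05),('htop',.128,.145)]:
    P,m=zmask(c,D,lo,hi,(.54,-.205,.07));p=P[m];print(nm,len(p),'zmed',np.median(p[:,2]) if len(p) else 0)
    if len(p): r=cv2.minAreaRect((p[:,:2]*1000).astype(np.float32));print(r,np.percentile(p,[2,98],axis=0))
u,v=proj(c,[.54,-.205,.06]);print(u,v);u,v=int(u),int(v)
cr=im[max(0,v-90):v+90,max(0,u-120):u+120];cv2.imwrite('pics/d.png',cv2.resize(cr,None,fx=3,fy=3,interpolation=2))
E
```

```text
time: 2.63
tool_pos: [0.5049, -0.2129, 0.3216]
tool_rot: [-0.0, 0.993, 0.121, -0.001]
contact_force: [-1.1, -1.3, 0.4]
gripper_width: 1.0
grasp_force: 0.0
[ 0.5049 -0.2129  0.3216]
wrist driver_grip 0.95 [279.7 132.5] 0.351 [ 0.5503 -0.2143  0.1378]
wrist driver_grip 0.64 [183.    7.1] 0.411 [ 0.6602 -0.0688  0.0327]
wrist stand_top 0.83 [275.1 131.3] 0.35 [ 0.5504 -0.2094  0.1382]
stand 3312 zmed 0.0629515609808233
((547.638916015625, -215.8302001953125), (75.32097625732422, 84.88456726074219), 69.62288665771484) [[ 0.5038 -0.2579  0.0611]
 [ 0.5928 -0.1741  0.0699]]
foot 998 zmed 0.008582577683359155
((540.6626586914062, -205.08294677734375), (137.62649536132812, 137.9498291015625), 88.40066528320312) [[ 0.4885 -0.2723  0.0033]
 [ 0.6077 -0.1565  0.0104]]
htop 884 zmed 0.137115886471703
((547.7818603515625, -215.6411590576172), (27.75879669189453, 35.4543571472168), 68.41765594482422) [[ 0.5313 -0.2303  0.1322]
 [ 0.5648 -0.2006  0.1391]]
268.62645482919856 134.0403037373029
```

View pics/d.png

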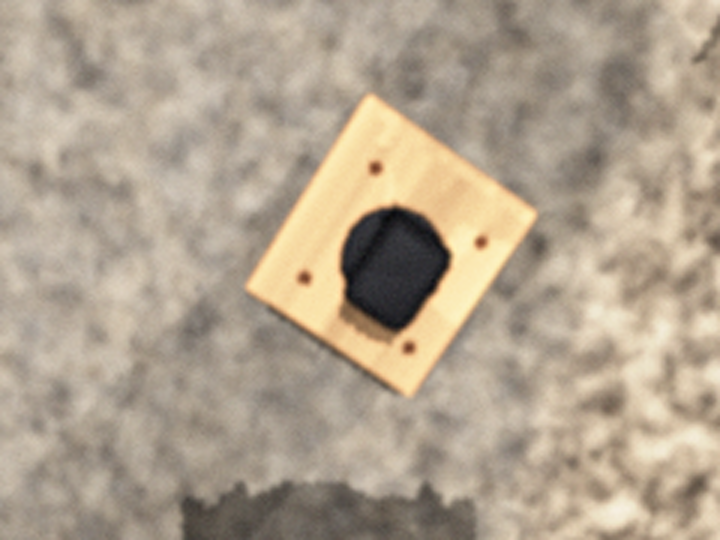

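The crop confirms the black handle (crop 395,265) standing in the wooden stand. Its rectangle measures 28×35 mm at z = 0.137 and the stand's 75×85 mm at z = 0.063, both as specified. Next I'll cross-check with the fixed cameras.

```bash
python3 - <<'E'
from top import *
np.set_printoptions(precision=4,suppress=True)
for c in ['top','scene']:
    D=np.load(c+'.npy')
    for nm,lo,hi,b in [('stand',.056,.07,(.545,-.21,.065)),('htop',.13,.145,(.545,-.21,.065)),('unit',.056,.07,(.52,.2,.17)),('bar',.088,.1,(.56,.19,.06)),('head',.077,.0875,(.465,.212,.035))]:
        P,m=zmask(c,D,lo,hi,b);p=P[m];r=cv2.minAreaRect((p[:,:2]*1000).astype(np.float32));print(c,nm,len(p),np.median(p[:,2]),np.round(r[0],1),np.round(r[1],1),round(r[2],1))
E
```

```text
top stand 899 0.06266820993866196 [ 548.4 -215. ] [75.3 86.1] 70.2
top htop 212 0.13635892420189644 [ 548.1 -214.3] [27.8 36.1] 69.3
top unit 5733 0.0634282876100345 [577.8 233.9] [324.5 263.1] 63.5
top bar 217 0.09610583881708346 [564.4 189.2] [98.3 12.5] 79.4
top head 335 0.08484339911327776 [474.4 212.2] [57.2 45.3] 33.3
scene stand 668 0.06302316087453275 [ 546.8 -212.7] [79.3 89.5] 69.8
scene htop 151 0.13644796782000734 [ 547.3 -211.9] [30.9 37. ] 65.3
scene unit 8665 0.06340580602431478 [568.3 210.2] [333.4 253.7] 78.8
scene bar 447 0.09541119399420778 [561.7 190.6] [95.6 13.7] 79.7
scene head 701 0.0851791073739499 [467.  212.2] [46.8 55.1] 2.9
```

```bash
python3 -m handwheel '[[[0.009,0,-0.02,0,0,-6.9],[0.009,0,-0.02,0,0,-6.9],[0.009,0,-0.02,0,0,-6.9],[0.008,-0.001,-0.02,0,0,-6.9],[0.008,-0.001,-0.02,0,0,-6.9],[0,0,-0.01,0,0,0],[0,0,0,0,0,0],[0,0,0,0,0,0]]]' 1
cat > yaw.py <<'E'
from plant import state
from scipy.spatial.transform import Rotation as R
import numpy as np
s=state();q=s['tool_rot'];M=R.from_quat([q[1],q[2],q[3],q[0]]).as_matrix()
print(s['time'],np.round(s['tool_pos'],4),'yaw',round(np.degrees(np.arctan2(M[1,0],M[0,0])),2),'tilt',np.round(np.degrees(M[:2,2]),2),'F',np.round(s['contact_force'],1),'T',np.round(s['ft_torque'],2),'w',round(s['gripper_width'],3),round(s['grasp_force'],1),'j6',round(s['joint_pos'][5],2))
E
python3 yaw.py
```

```text
time: 3.45
tool_pos: [0.5476, -0.2146, 0.2129]
tool_rot: [-0.0, 0.984, -0.178, -0.0]
contact_force: [-0.6, -0.0, 0.5]
gripper_width: 1.003
grasp_force: 0.0
3.45 [ 0.5476 -0.2146  0.2129] yaw -20.45 tilt [-0.05  0.02] F [-0.6 -0.   0.5] T [ 0.04 -0.   -0.  ] w 1.003 0.0 j6 1.43
```

```bash
python3 -m handwheel '[[[0,0,-0.03,0,0,0],[0,0,-0.03,0,0,0],[0,0,-0.03,0,0,0],[0,0,-0.02,0,0,0],[0,0,-0.01,0,0,0],[0,0,0,0,0,0],[0,0,0,0,0,0]]]' && python3 -m handwheel '[[[0,0,0,0,0,0],[0,0,0,0,0,0],[0,0,0,0,0,0],[0,0,0,0,0,0],[0,0,0,0,0,0],[0,0,0,0,0,0],[0,0,0,0,0,0],[0,0,0,0,0,0]]]' 0; python3 yaw.py
```

```text
time: 4.03
tool_pos: [0.5491, -0.2148, 0.0947]
tool_rot: [0.0, 0.984, -0.178, 0.001]
contact_force: [-0.4, -0.0, 0.0]
gripper_width: 1.001
grasp_force: 0.0
time: 4.7
tool_pos: [0.5492, -0.2143, 0.094]
tool_rot: [0.0, 0.984, -0.178, 0.001]
contact_force: [2.2, 1.7, 5.8]
gripper_width: 0.311
grasp_force: 60.4
4.7 [ 0.5492 -0.2143  0.094 ] yaw -20.52 tilt [ 0.11 -0.04] F [2.2 1.7 5.8] T [ 0.09 -0.08 -0.05] w 0.311 60.4 j6 1.43
```

```bash
python3 -m handwheel '[[[0,0,0.01,0,0,0],[0,0,0.02,0,0,0],[0,0,0.03,0,0,0],[0,0,0.03,0,0,0],[0,0,0.03,0,0,0],[0,0,0.03,0,0,0],[0,0.01,0.01,0,0,0],[-0.007,0.02,0.01,0,0,0],[-0.013,0.035,0,0,0,0],[-0.013,0.035,0,0,0,0],[-0.013,0.035,0,0,0,0],[-0.013,0.035,0,0,0,0],[-0.013,0.035,0,0,0,0],[-0.013,0.035,0,0,0,0],[-0.013,0.035,0,0,0,0],[-0.013,0.035,0,0,0,0],[-0.013,0.035,0,0,0,0],[-0.013,0.035,0,0,0,0],[0,0.01,0,0,0,0],[0,0,0,0,0,0]]]' ; python3 yaw.py; python3 - <<'E'
from top import *
c='wrist';im,D=grab_frame(c);cv2.imwrite('w3.png',im);np.save('w3.npy',D)
for t in ['driver_grip','driver_tip','screw_slot','lid_pull']:
        for q in pinpoint(c,t)[:3]:
            d=dep(D,q['position']);print(c,t,round(q['conf'],2),np.round(q['position'],1),round(float(d),3),at_depth(c,q['position'],d))
for nm,lo,hi,b in [('bar',.088,.1,(.56,.19,.06)),('head',.08,.088,(.465,.212,.035))]:
    P,m=zmask(c,D,lo,hi,b);p=P[m]
    if len(p)>5:r=cv2.minAreaRect((p[:,:2]*1000).astype(np.float32));print(c,nm,len(p),np.median(p[:,2]),np.round(r[0],1),np.round(r[1],1),round(r[2],1))
cv2.imwrite('pics/e.png',cv2.resize(im,(800,600)))
E
```

```text
time: 6.37
tool_pos: [0.4097, 0.1781, 0.2613]
tool_rot: [0.0, 0.984, -0.176, -0.001]
contact_force: [-0.7, -0.6, -2.0]
gripper_width: 0.312
grasp_force: 59.8
6.3667 [0.4097 0.1781 0.2613] yaw -20.25 tilt [-0.13 -0.01] F [-0.7 -0.6 -2. ] T [-0.04  0.03 -0.02] w 0.312 59.8 j6 2.17
wrist driver_grip 0.88 [267.4 258.6] 0.142 [0.4217405  0.17101064 0.30480465]
wrist driver_tip 0.64 [267.1 200.3] 0.205 [0.42788349 0.16874921 0.23702663]
wrist screw_slot 0.79 [223.2 132. ] 0.343 [0.47041565 0.20002664 0.08516761]
wrist lid_pull 0.7 [195.5  25.1] 0.304 [0.5664488  0.1850459  0.09791649]
wrist bar 1472 0.09694926879579652 [565.8 184.1] [95.4 11.7] 78.4
wrist head 1592 0.08624974502310856 [470.8 203.6] [44.5 45.7] 18.5
```

View pics/e.png

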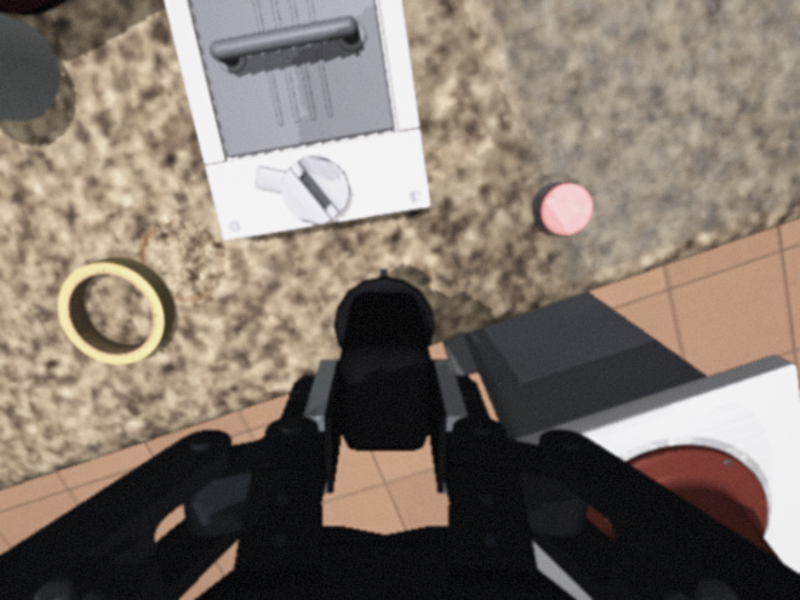

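View: the screw head is at (315,190), its slot runs from (296,165) to (333,215), the tongue points left to (268,180), and the blade tip is at (384,272). Now the slot angle.

```bash
python3 - <<'E'
from top import *
np.set_printoptions(precision=4,suppress=True)
c='wrist';D=np.load('w3.npy');im=cv2.imread('w3.png');i=camera_info(c)
P,m=zmask(c,D,.08,.09,(.4708,.2036,.035))
q=P[m]
# circle fit to head outline, drop tongue by radius
h=q[(q[:,2]>.0845)];print('head z',np.median(h[:,2]),cv2.minEnclosingCircle((h[:,:2]*1000).astype(np.float32)))
C=np.array([.4708,.2036])
r=np.hypot(*(P[...,:2]-C).transpose(2,0,1))
for lo,hi in [(.07,.0835),(.076,.082)]:
    s=(r<.017)&(P[...,2]>lo)&(P[...,2]<hi);p=P[s]
    if len(p)>5:
        R=cv2.minAreaRect((p[:,:2]*1000).astype(np.float32));e,v=np.linalg.eigh(np.cov(p[:,:2].T));print('slot',len(p),p.mean(0),R,np.degrees(np.arctan2(v[1,1],v[0,1])))
# image darkness: use plane z=.086
g=cv2.cvtColor(im,6).astype(float);
N=161;xs=(np.arange(N)-80)*.0004
rect=np.zeros((N,N),np.uint8)
for a in range(N):
    for b in range(N):
        u,v=proj(c,[C[0]+xs[a],C[1]+xs[b],.086]) if (a%2==0 and b%2==0) else (0,0)
        if a%2==0 and b%2==0: rect[160-a:162-a,160-b:162-b]=g[int(round(v)),int(round(u))]
cv2.imwrite('pics/f.png',cv2.resize(rect,(640,640))[:600])
E
```

```text
head z 0.08633801925754925 ((470.8485107421875, 203.33277893066406), 23.40609359741211)
slot 162 [0.471  0.2044 0.0798] ((470.85302734375, 203.63467407226562), (27.644683837890625, 7.104398727416992), 20.984655380249023) -161.32908051611037
slot 150 [0.4709 0.2043 0.0796] ((470.66204833984375, 204.08924865722656), (26.894920349121094, 5.724776268005371), 18.966299057006836) -161.5511051294268Traceback (most recent call last):
  File "<stdin>", line 20, in <module>
  File "h.py", line 15, in proj
    i=camera_info(cam);T=np.array(i['T']);p=T[:3,:3].T@(np.array(P)-T[:3,3])
ValueError: time passes only in moves, steps and waits
```

```bash
python3 -m handwheel '[[[0.003,0.0013,0,0,0,7],[0.003,0.0013,0,0,0,7],[0.003,0.0013,0,0,0,7],[0.003,0.0013,0,0,0,7],[0.003,0.0013,0,0,0,7],[0.003,0.0013,0,0,0,7],[0.003,0.0013,0,0,0,7],[0.003,0.0013,0,0,0,7],[0.003,0.0013,0,0,0,7],[0.003,0.0013,0,0,0,7],[0.003,0.0013,0,0,0,7],[0.003,0.0013,0,0,0,7],[0.003,0.0013,0,0,0,7],[0.003,0.0013,0,0,0,7],[0.003,0.0013,0,0,0,7],[0.003,0.0013,0,0,0,7],[0.003,0.0013,0,0,0,7],[0.003,0.0013,0,0,0,7],[0.003,0.0013,0,0,0,7],[0.003,0.0013,0,0,0,7]]]' && python3 -m handwheel '[[[0.001,0,0,0,0,7],[0,0,-0.005,0,0,7],[0,0,-0.005,0,0,7],[0,0,-0.005,0,0,7],[0,0,-0.005,0,0,7],[0,0,-0.005,0,0,7],[0,0,-0.005,0,0,7],[0,0,-0.005,0,0,7],[0,0,-0.005,0,0,7],[0,0,0,0,0,7],[0,0,0,0,0,7],[0,0,0,0,0,2],[0,0,0,0,0,0],[0,0,0,0,0,0]]]'; python3 yaw.py; python3 - <<'E'
from top import *
np.set_printoptions(precision=4,suppress=True)
c='wrist';im,D=grab_frame(c);cv2.imwrite('w4.png',im);np.save('w4.npy',D)
for t in ['driver_tip','screw_slot']:
        for q in pinpoint(c,t)[:3]:
            d=dep(D,q['position']);print(c,t,round(q['conf'],2),np.round(q['position'],1),round(float(d),3),at_depth(c,q['position'],d))
P,m=zmask(c,D,.08,.09,(.4708,.2036,.035));h=P[m];h=h[h[:,2]>.0845];print('head',np.median(h[:,2]),cv2.minEnclosingCircle((h[:,:2]*1000).astype(np.float32)))
r=np.hypot(*(P[...,:2]-[.4708,.2036]).transpose(2,0,1));s=(r<.017)&(P[...,2]>.074)&(P[...,2]<.083);p=P[s];print('slot',len(p))
if len(p)>5:print(cv2.minAreaRect((p[:,:2]*1000).astype(np.float32)))
P,m=zmask(c,D,.115,.165,(.4708,.2036,.03));p=P[m];print('shaft',len(p))
for lo,hi in [(.12,.128),(.128,.14),(.14,.155)]:
    a=p[(p[:,2]>lo)&(p[:,2]<hi)]
    if len(a):print(lo,len(a),a.mean(0),np.ptp(a,axis=0))
u,v=map(int,proj(c,[.4708,.2036,.1]));print(u,v);cv2.imwrite('pics/g.png',cv2.resize(im[max(0,v-90):v+90,max(0,u-120):u+120],None,fx=3,fy=3,interpolation=2))
E
```

```text
time: 8.28
tool_pos: [0.4721, 0.2006, 0.2626]
tool_rot: [-0.0, 0.503, 0.865, -0.0]
contact_force: [-0.2, 0.3, -1.3]
gripper_width: 0.307
grasp_force: 59.8
time: 9.45
tool_pos: [0.4728, 0.2009, 0.2227]
tool_rot: [-0.0, -0.159, 0.987, -0.0]
contact_force: [-0.2, -0.2, -1.6]
gripper_width: 0.31
grasp_force: 59.8
9.45 [0.4728 0.2009 0.2227] yaw -161.71 tilt [-0.02 -0.01] F [-0.2 -0.2 -1.6] T [ 0.01  0.   -0.01] w 0.31 59.8 j6 -1.63
wrist screw_slot 0.92 [280.6 180.6] 0.323 [0.4651 0.2087 0.0788]
head 0.08528902328823412 ((467.5020446777344, 207.94346618652344), 23.433399200439453)
slot 172
((466.38427734375, 206.3187713623047), (24.602670669555664, 10.947503089904785), 8.047599792480469)
shaft 28
0.128 10 [0.4628 0.1957 0.1372] [0.0012 0.003  0.0046]
0.14 18 [0.463  0.1962 0.144 ] [0.0018 0.0039 0.0057]
273 189
```

View pics/g.png

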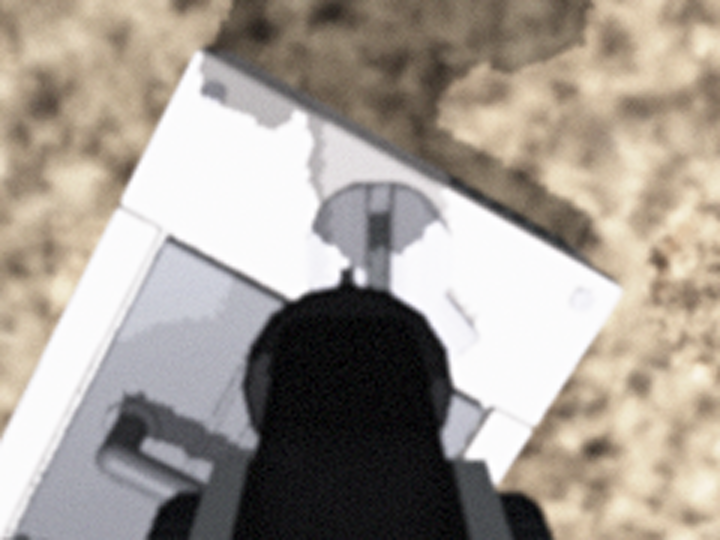

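The head appears shifted between the two wrist yaws, so the wrist camera has a bias in the tool frame. Solving both views puts the screw at about (0.470, 0.206). The crop agrees: tip at (348,275), slot line at x≈378, so I need about 6 mm sideways. I'll correct for that and come down to just above the head.

```bash
python3 -m handwheel '[[[-0.0019,0.0026,0,0,0,0],[-0.0019,0.0025,0,0,0,0],[0,0,-0.01,0,0,0],[0,0,-0.015,0,0,0],[0,0,-0.01,0,0,0],[0,0,-0.004,0,0,0],[0,0,0,0,0,0],[0,0,0,0,0,0]]]'; python3 yaw.py; python3 - <<'E'
from top import *
c='wrist';im,D=grab_frame(c);cv2.imwrite('w5.png',im);np.save('w5.npy',D)
u,v=map(int,proj(c,[.4675,.2079,.086]));print(u,v);cv2.imwrite('pics/i.png',cv2.resize(im[max(0,v-60):v+60,max(0,u-80):u+80],None,fx=5,fy=5,interpolation=2))
E
```

```text
time: 10.27
tool_pos: [0.4685, 0.207, 0.1836]
tool_rot: [-0.0, -0.161, 0.987, -0.0]
contact_force: [-0.3, -0.4, -0.5]
gripper_width: 0.309
grasp_force: 59.8
10.2667 [0.4685 0.207  0.1836] yaw -161.53 tilt [-0.03 -0.01] F [-0.3 -0.4 -0.5] T [-0.03 -0.07  0.01] w 0.309 59.8 j6 -1.62
272 196
```

View pics/i.png

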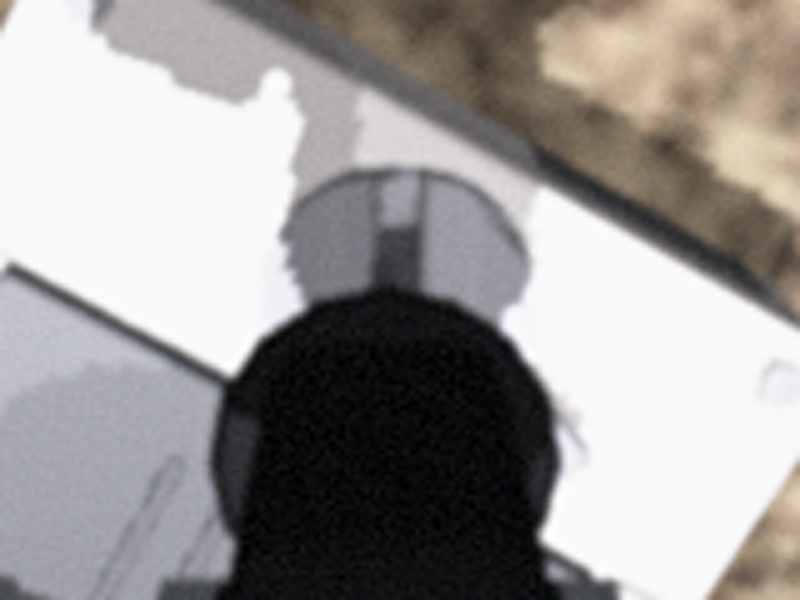

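The slot (crop x≈398) and the guard centre (x≈385), corrected for depth, line up to within about 0.5 mm. Lowering into the slot.

```bash
python3 -m handwheel '[[[0,0,-0.002,0,0,0],[0,0,-0.002,0,0,0],[0,0,-0.002,0,0,0],[0,0,-0.002,0,0,0],[0,0,0,0,0,0]]]' >/dev/null; python3 yaw.py;python3 -m handwheel '[[[0,0,-0.0015,0,0,0],[0,0,-0.0015,0,0,0],[0,0,0,0,0,0]]]'>/dev/null; python3 yaw.py
```

```text
10.7333 [0.4687 0.2071 0.176 ] yaw -161.54 tilt [0.02 0.01] F [-0.1  0.7 -1.4] T [ 0.07 -0.02 -0.03] w 0.302 59.9 j6 -1.62
10.9833 [0.4696 0.2074 0.1753] yaw -161.53 tilt [0.16 0.06] F [-1.8  0.6  5.9] T [ 0.07  0.42 -0.  ] w 0.304 60.7 j6 -1.62
```

```bash
python3 - <<'E'
from top import *
np.set_printoptions(precision=4,suppress=True)
c='scene';im,D=grab_frame(c);cv2.imwrite('s2.png',im);np.save('s2.npy',D)
for nm,lo,hi in [('head',.0835,.0885),('shaft',.1,.13),('guard',.14,.1485)]:
    P,m=zmask(c,D,lo,hi,(.47,.206,.03));p=P[m]
    if len(p):print(nm,len(p),p.mean(0),np.min(p,0),np.max(p,0), cv2.minEnclosingCircle((p[:,:2]*1000).astype(np.float32)))
u,v=map(int,proj(c,[.47,.206,.11]));print(u,v,proj(c,[.47,.206,.086])-proj(c,[.4605,.203,.086]))
cv2.imwrite('pics/j.png',cv2.resize(im[v-45:v+45,u-60:u+60],None,fx=6,fy=6,interpolation=2))
E
```

```text
head 421 [0.4642 0.2126 0.0856] [0.4441 0.1848 0.0835] [0.4908 0.2315 0.0883] ((467.1968688964844, 208.66441345214844), 24.072189331054688)
shaft 152 [0.4668 0.2084 0.1127] [0.4599 0.1998 0.1   ] [0.477  0.2126 0.1296] ((468.53558349609375, 206.1384735107422), 9.076319694519043)
guard 64 [0.4591 0.2201 0.147 ] [0.4468 0.1961 0.1437] [0.4844 0.2287 0.1485] ((467.24169921875, 208.79388427734375), 21.396671295166016)
245 280 [-6.7201 -1.455 ]
```

View pics/j.png

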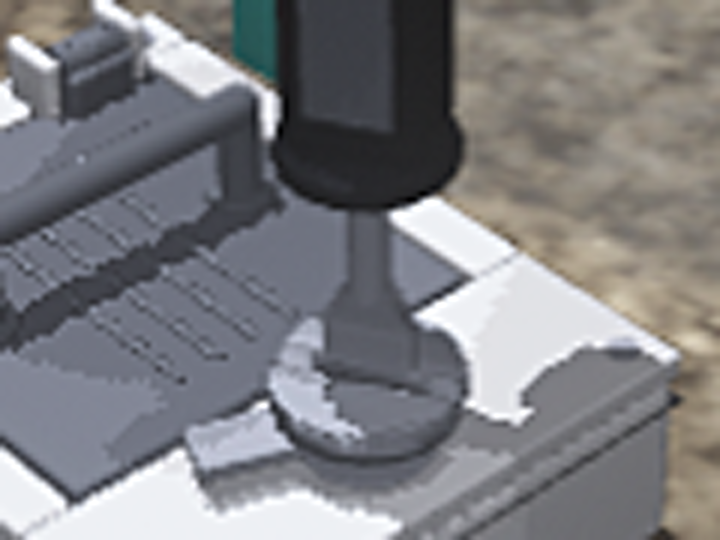

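The blade (crop 370,350) sits in the slot. Guard and head centres coincide, and about 2.5 mm of depth is left. Pressing further.

```bash
python3 -m handwheel '[[[0,0,-0.0015,0,0,0],[0,0,-0.0015,0,0,0],[0,0,0,0,0,0]]]'>/dev/null; python3 yaw.py;  python3 -m handwheel '[[[0,0,-0.0015,0,0,0],[0,0,0,0,0,0]]]'>/dev/null; python3 yaw.py
```

```text
11.2833 [0.4686 0.2078 0.17  ] yaw -161.53 tilt [0.02 0.11] F [-0.   2.7  3.5] T [ 0.76  0.05 -0.03] w 0.308 60.5 j6 -1.62
11.45 [0.4693 0.2079 0.1699] yaw -161.53 tilt [0.11 0.12] F [-2.1  3.   6.3] T [ 0.78  0.3  -0.04] w 0.305 60.6 j6 -1.62
```

```bash
python3 -m handwheel '[[[0,0,-0.001,0,0,0],[0,0,-0.001,0,0,0],[0,0,-0.0003,0,0,-2],[0,0,-0.0003,0,0,-4],[0,0,-0.0003,0,0,-4],[0,0,-0.0003,0,0,-4],[0,0,-0.0003,0,0,-4],[0,0,-0.0003,0,0,-4]]]'>/dev/null; python3 yaw.py;  python3 -m handwheel '[[[0,0,-0.0003,0,0,-4],[0,0,-0.0003,0,0,-4],[0,0,-0.0003,0,0,-4],[0,0,-0.0003,0,0,-4],[0,0,-0.0003,0,0,-4]]]'>/dev/null; python3 yaw.py
```

```text
12.1167 [0.4704 0.2079 0.1684] yaw 176.29 tilt [0.28 0.13] F [-1.   1.3 12.9] T [0.48 0.54 0.07] w 0.311 61.5 j6 -1.24
12.5333 [0.4704 0.2077 0.1671] yaw 156.29 tilt [0.28 0.08] F [-2.3  1.2 13.4] T [0.25 0.65 0.03] w 0.308 61.6 j6 -0.89
```

```bash
python3 -m handwheel '[[[0,0,-0.0003,0,0,-4],[0,0,-0.0003,0,0,-4],[0,0,-0.0003,0,0,-4],[0,0,-0.0003,0,0,-4],[0,0,-0.0003,0,0,-4],[0,0,-0.0003,0,0,-4]]]'>/dev/null; python3 yaw.py;  python3 -m handwheel '[[[0,0,-0.0002,0,0,-3],[0,0,-0.0002,0,0,-3],[0,0,-0.0002,0,0,-3]]]'>/dev/null; python3 yaw.py;  python3 -m handwheel '[[[0,0,-0.0002,0,0,-3],[0,0,-0.0002,0,0,-3]]]'>/dev/null; python3 yaw.py
```

```text
13.0333 [0.4703 0.2074 0.1655] yaw 132.29 tilt [0.25 0.04] F [-3.1 -0.4 15.5] T [-0.02  0.97  0.02] w 0.306 61.8 j6 -0.47
13.2833 [0.4707 0.2075 0.1652] yaw 123.34 tilt [0.31 0.07] F [-2.2  0.5 16.2] T [0.14 0.69 0.03] w 0.31 61.9 j6 -0.31
13.45 [0.4708 0.2076 0.1652] yaw 117.38 tilt [0.34 0.08] F [-2.1  0.9 17.3] T [0.12 0.81 0.44] w 0.306 62.1 j6 -0.21
```

```bash
python3 -m handwheel '[[[0,0,0,0,0,-2],[0,0,0,0,0,-2],[0,0,0,0,0,0]]]'>/dev/null; python3 yaw.py; python3 - <<'E'
from top import *
c='scene';im,D=grab_frame(c)
u,v=map(int,proj(c,[.47,.206,.11]))
cv2.imwrite('pics/k.png',cv2.resize(im[v-45:v+45,u-60:u+60],None,fx=6,fy=6,interpolation=2))
E
```

```text
13.7 [0.4708 0.2077 0.1652] yaw 113.53 tilt [0.34 0.07] F [-3.3 -0.  15.9] T [0.15 0.79 0.65] w 0.308 62.1 j6 -0.14
```

View pics/k.png

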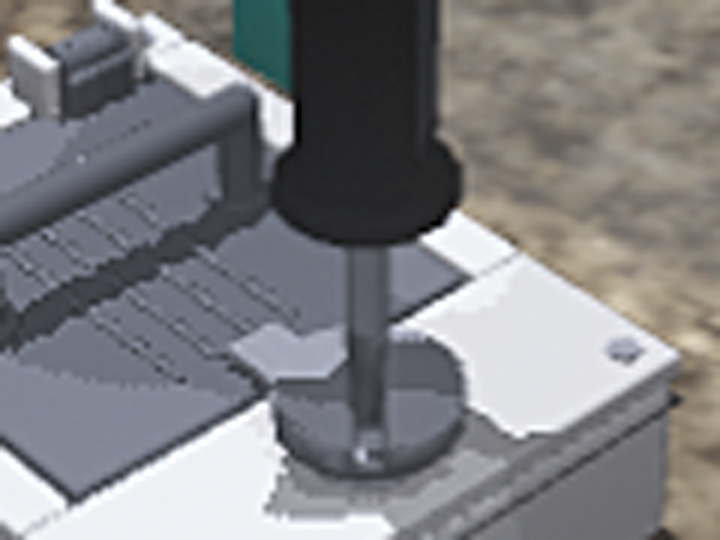

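The tongue now lies over the lid edge (crop 285,350), the torque has risen to 0.65 N m and z has stopped falling, so the screw is home. I'll relieve the torque, lift out and carry the driver back.

```bash
python3 -m handwheel '[[[0,0,0.001,0,0,2.5],[0,0,0.001,0,0,2.5],[0,0,0.003,0,0,0],[0,0,0.01,0,0,0],[0,0,0.015,0,0,0],[0,0,0.03,0,0,0],[0,0,0.02,0,0,0],[0,-0.01,0.01,0,0,-6.5],[0.005,-0.02,0,0,0,-6.5],[0.006,-0.03,0,0,0,-6.5],[0.006,-0.03,0,0,0,-6.5],[0.006,-0.03,0,0,0,-6.5],[0.006,-0.03,0,0,0,-6.5],[0.006,-0.03,0,0,0,-6.5],[0.006,-0.03,0,0,0,-6.5],[0.006,-0.03,0,0,0,-6.5],[0.006,-0.03,0,0,0,-6.5],[0.006,-0.03,0,0,0,-6.5],[0.006,-0.03,0,0,0,-6.5],[0.006,-0.03,0,0,0,-6.5]]]'>/dev/null; python3 yaw.py;  python3 -m handwheel '[[[0.006,-0.03,0,0,0,-6.5],[0,-0.01,0,0,0,-6.5],[0,-0.01,0,0,0,-6.5],[0,0,0,0,0,-6.5],[0,0,0,0,0,-6.5],[0,0,0,0,0,-6.5],[0,0,0,0,0,-6.5],[0,0,0,0,0,0],[0,0,0,0,0,0]]]'>/dev/null; python3 yaw.py
```

```text
15.4167 [ 0.5385 -0.1547  0.2488] yaw 33.57 tilt [-0.2  0. ] F [ 1.   0.8 -1.1] T [ 0.   -0.    0.02] w 0.307 61.9 j6 0.57
16.1667 [ 0.5448 -0.203   0.2491] yaw -11.41 tilt [-0.15  0.02] F [-1.1 -0.4 -1.5] T [ 0.02 -0.06  0.01] w 0.307 61.9 j6 1.29
```

```bash
python3 -m handwheel '[[[0.0022,-0.0057,-0.01,0,0,-4.6],[0.0022,-0.0056,-0.02,0,0,-4.5],[0,0,-0.03,0,0,0],[0,0,-0.015,0,0,0],[0,0,0,0,0,0],[0,0,0,0,0,0]]]'>/dev/null; python3 yaw.py; python3 - <<'E'
from top import *
np.set_printoptions(precision=4,suppress=True)
for c in ['scene','top']:
    im,D=grab_frame(c)
    if c=='scene':
        for nm,lo,hi in [('stand',.056,.066),('shaft',.08,.13),('guard',.138,.152)]:
            P,m=zmask(c,D,lo,hi,(.547,-.2135,.065 if nm=='stand' else .03));p=P[m]
            if len(p):print(nm,len(p),p.mean(0),np.max(p,0),np.round(cv2.minAreaRect((p[:,:2]*1000).astype(np.float32))[0],1), cv2.minEnclosingCircle((p[:,:2]*1000).astype(np.float32)))
        u,v=map(int,proj(c,[.547,-.2135,.1]));cv2.imwrite('pics/l.png',cv2.resize(im[v-45:v+45,u-60:u+60],None,fx=6,fy=6,interpolation=2))
E
```

```text
16.6667 [ 0.5491 -0.2139  0.1739] yaw -20.55 tilt [-0.17  0.07] F [ 0.7 -0.9 -1.4] T [-0.02 -0.03 -0.02] w 0.307 61.9 j6 1.43
stand 808 [ 0.5441 -0.2079  0.0621] [ 0.6004 -0.1627  0.0659] [ 547.9 -213. ] ((546.54736328125, -212.184326171875), 56.1370849609375)
shaft 140 [ 0.5471 -0.211   0.1043] [ 0.5599 -0.2065  0.1297] [ 548.3 -212.4] ((548.285400390625, -211.87750244140625), 12.812149047851562)
guard 117 [ 0.5433 -0.201   0.1485] [ 0.5675 -0.191   0.152 ] [ 544.2 -205.6] ((546.3800048828125, -210.7351837158203), 21.948123931884766)
```

View pics/l.png

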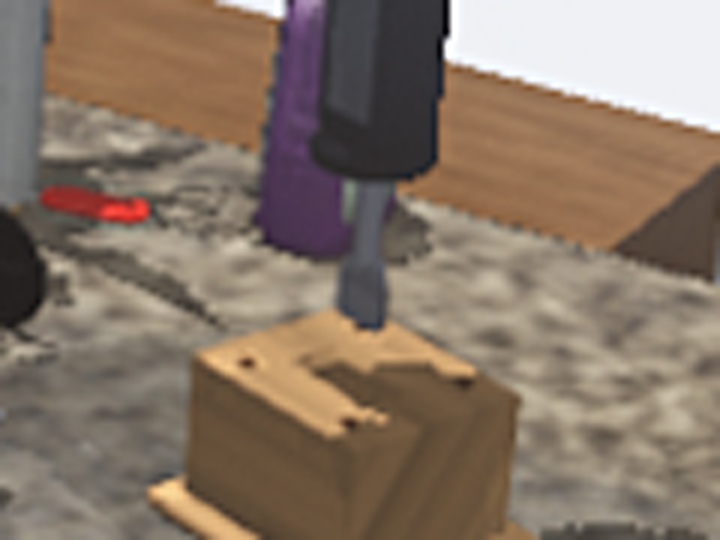

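The driver hangs above the hole, but its shank leans (crop 375,180 down to 362,325). I'll measure the tilt.

```bash
python3 - <<'E'
from top import *
np.set_printoptions(precision=4,suppress=True)
for c in ['scene','top','wrist']:
    im,D=grab_frame(c)
    if c=='top': 
        P,m=zmask(c,D,.15,.25,(.547,-.2135,.03));continue
    P,m=zmask(c,D,.08,.215,(.547,-.2135,.03))
    for lo,hi in ([(.083,.093),(.093,.103),(.103,.113),(.115,.125),(.125,.138),(.138,.15),(.15,.16),(.16,.17)] if c=='scene' else [(.083,.1),(.1,.12),(.12,.14)]):
        p=P[m&(P[...,2]>lo)&(P[...,2]<hi)]
        if len(p)>2:print(c,lo,len(p),p.mean(0),'mid',(p.min(0)+p.max(0))[:2]/2)
    if c=='scene':
        # axis pixel centre per row in the image, using masks of valid points
        for t in ['driver_grip']:
            for q in masks_of(c,t)[:2]:
                M=q['region'];ys,xs=np.nonzero(M);print(q['conf'],q['box'])
                for y in range(ys.min(),ys.max()+1,4):
                    x=xs[ys==y]
                    if len(x):print(y,x.min(),x.max(),end='; ')
        for z in (.082,.11,.14,.2): print(z,proj(c,[.5491,-.2139,z]))
E
```

```text
scene 0.083 21 [ 0.5499 -0.2124  0.0897] mid [ 0.5506 -0.2132]
scene 0.093 45 [ 0.5484 -0.2117  0.0982] mid [ 0.5496 -0.213 ]
scene 0.103 32 [ 0.548  -0.2112  0.1083] mid [ 0.5485 -0.2111]
scene 0.115 20 [ 0.5481 -0.2111  0.1202] mid [ 0.5485 -0.2126]
scene 0.125 34 [ 0.549  -0.2118  0.1314] mid [ 0.5495 -0.2124]
scene 0.138 31 [ 0.5426 -0.2013  0.1477] mid [ 0.5451 -0.2085]
scene 0.15 123 [ 0.5446 -0.2023  0.1543] mid [ 0.5479 -0.2091]
scene 0.16 96 [ 0.5441 -0.2033  0.165 ] mid [ 0.5491 -0.207 ]
0.87 [332.5, 111.2, 22.1, 61.0]
111 346 348; 115 345 354; 119 343 354; 123 335 354; 127 334 354; 131 334 353; 135 334 353; 139 333 353; 143 333 352; 147 333 352; 151 340 344; 155 340 343; 159 339 343; 163 339 343; 167 337 344; 171 337 344; 0.69 [247.8, 191.4, 33.5, 42.3]
190 272 276; 194 270 279; 198 256 273; 202 252 269; 206 247 270; 210 246 270; 214 246 268; 218 246 263; 222 246 260; 226 246 255; 230 249 249; 0.082 [339.7464 176.2606]
0.11 [340.8675 163.7557]
0.14 [342.0902 150.0239]
0.2 [344.6025 121.4948]
wrist 0.083 25 [ 0.5606 -0.2191  0.0954] mid [ 0.5604 -0.2192]
wrist 0.1 3 [ 0.5601 -0.2198  0.1003] mid [ 0.5601 -0.2196]
```

The vertical's own projection leans by the same amount, so the driver is upright. Inserting it.

```bash
python3 -m handwheel '[[[0,0,-0.01,0,0,0],[0,0,-0.01,0,0,0],[0,0,-0.01,0,0,0],[0,0,-0.01,0,0,0],[0,0,0,0,0,0]]]'>/dev/null; python3 yaw.py; python3 -m handwheel '[[[0,0,-0.01,0,0,0],[0,0,-0.01,0,0,0],[0,0,-0.01,0,0,0],[0,0,-0.005,0,0,0],[0,0,-0.004,0,0,0],[0,0,0,0,0,0]]]'>/dev/null; python3 yaw.py
```

```text
17.3833 [ 0.5479 -0.2132  0.1311] yaw -20.63 tilt [-0.32  0.18] F [-0.3  0.3 -1.9] T [0.04 0.   0.  ] w 0.309 61.9 j6 1.43
17.8833 [ 0.5494 -0.2139  0.0949] yaw -20.63 tilt [-0.1   0.05] F [-0.6  0.4 -1.9] T [ 0.03  0.04 -0.01] w 0.309 61.9 j6 1.43
```

```bash
python3 -m handwheel '[[[0,0,-0.001,0,0,0],[0,0,-0.001,0,0,0],[0,0,0,0,0,0]]]'>/dev/null; python3 yaw.py
```

```text
18.1333 [ 0.5503 -0.2145  0.0947] yaw -20.63 tilt [ 0.04 -0.02] F [ 0.8 -0.5 -1.8] T [0.01 0.02 0.04] w 0.31 61.9 j6 1.43
```

```bash
python3 -m handwheel '[[[0,0,-0.001,0,0,0],[0,0,-0.001,0,0,0],[0,0,0,0,0,0]]]'>/dev/null; python3 yaw.py
```

```text
18.3833 [ 0.5508 -0.2146  0.094 ] yaw -20.63 tilt [ 0.09 -0.04] F [-1.4  1.2  4.9] T [ 0.16  0.42 -0.08] w 0.309 62.6 j6 1.43
```

Contact with the stand at the grasp height, so the guard is down. Release and rise.

```bash
python3 -m handwheel '[[[0,0,0,0,0,0],[0,0,0,0,0,0],[0,0,0,0,0,0],[0,0,0,0,0,0],[0,0,0,0,0,0],[0,0,0,0,0,0],[0,0,0.02,0,0,0],[0,0,0.03,0,0,0],[0,0,0.03,0,0,0],[0,0,0.03,0,0,0],[0,0,0.03,0,0,0],[0,0,0,0,0,0]]]' 1 >/dev/null; python3 yaw.py; python3 - <<'E'
from top import *
np.set_printoptions(precision=4,suppress=True)
c='top';im,D=grab_frame(c)
P,m=zmask(c,D,.12,.15,(.547,-.2135,.03));p=P[m];print('htop seen',len(p),np.median(p[:,2]) if len(p) else '')
c='scene';im,D=grab_frame(c)
for nm,lo,hi,b in [('stand',.056,.067,(.545,-.21,.065)),('htop',.131,.145,(.545,-.21,.03)),('bar',.088,.1,(.56,.19,.06)),('head',.075,.09,(.47,.206,.03))]:
    P,m=zmask(c,D,lo,hi,b);p=P[m];r=cv2.minAreaRect((p[:,:2]*1000).astype(np.float32));print(nm,len(p),np.median(p[:,2]),np.round(r[0],1),np.round(r[1],1),round(r[2],1),p[:,2].max())
E
```

```text
19.3833 [ 0.5532 -0.216   0.2408] yaw -20.63 tilt [ 0.65 -0.35] F [0.8 0.7 1.4] T [ 0.02 -0.02 -0.02] w 1.0 0.0 j6 1.43
htop seen 0 
stand 615 0.06295314424676435 [ 547.2 -213.4] [80.4 89.1] 70.6 0.06699973967396289
htop 142 0.13661706724359368 [ 547.5 -211.1] [29.8 35.3] 65.8 0.1405919028370904
bar 454 0.09552292929699802 [561.9 190.5] [96.5 12.8] 78.9 0.0990734079010403
head 633 0.0810879716758568 [467.4 208.5] [45.7 46.7] 42.9 0.08335215362485937
```

The driver is home again: handle top at 0.1366, in the same place as at the start. The screw head has sunk 5 mm, matching 1.4 rad. Now checking the clearance of the toaster near the lid handle.

```bash
python3 - <<'E'
from top import *
for c in ['top','scene']:
    D=np.load(c+'.npy');P,m=zmask(c,D,.1,.6,(.6,.25,.17));p=P[m]
    d=np.hypot(p[:,0]-.565,p[:,1]-.188)
    for lo,hi in [(.1,.13),(.13,.17),(.17,.22),(.22,.3)]:
        k=(p[:,2]>lo)&(p[:,2]<hi)
        if k.any():
            j=np.where(k)[0][np.argmin(d[k])];print(c,lo,'near bar',p[j].round(3),d[j].round(3),' near cam',np.hypot(p[k,0]-.58,p[k,1]-.262).min().round(3))
E
```

```text
top 0.1 near bar [0.563 0.184 0.1  ] 0.004  near cam 0.04
top 0.13 near bar [0.685 0.202 0.137] 0.121  near cam 0.098
top 0.17 near bar [0.689 0.202 0.174] 0.125  near cam 0.102
scene 0.1 near bar [0.56 0.19 0.1 ] 0.005  near cam 0.075
scene 0.13 near bar [0.682 0.211 0.132] 0.119  near cam 0.097
scene 0.17 near bar [0.686 0.211 0.179] 0.123  near cam 0.101
```

Over 100 mm clear. Going to the bar with the fingers at 0.6.

```bash
python3 -m handwheel '[[[0.001,0.015,0,0,0,6.6],[0.001,0.028,0,0,0,6.6],[0.001,0.028,0,0,0,6.6],[0.001,0.028,0,0,0,6.6],[0.001,0.028,0,0,0,6.6],[0.001,0.028,0,0,0,6.6],[0.001,0.028,0,0,0,6.6],[0.001,0.028,0,0,0,6.6],[0.001,0.028,0,0,0,6.6],[0.001,0.028,0,0,0,6.6],[0.001,0.028,0,0,0,6.6],[0.001,0.028,0,0,0,6.6],[0,0.028,0,0,0,6.6],[0,0.028,0,0,0,6.6],[0,0.028,0,0,0,6.6],[0,0.015,0,0,0,0],[0,0,0,0,0,0],[0,0,0,0,0,0]]]' 0.6 >/dev/null; python3 yaw.py; python3 - <<'E'
from top import *
np.set_printoptions(precision=4,suppress=True)
c='wrist';im,D=grab_frame(c)
P,m=zmask(c,D,.09,.103,(.565,.188,.07));p=P[m]
if len(p)>5:print(len(p),np.median(p[:,2]),cv2.minAreaRect((p[:,:2]*1000).astype(np.float32)))
E
```

```text
20.9833 [0.5614 0.2076 0.2306] yaw 78.3 tilt [-0.14 -0.08] F [-0.8 -0.6 -0.5] T [-0.    0.04  0.05] w 0.599 0.0 j6 0.43
1200 0.09619075408127614 ((564.144287109375, 189.3286895751953), (94.3197021484375, 11.260318756103516), 78.8552017211914)
```

```bash
python3 -m handwheel '[[[0.001,-0.01,-0.02,0,0,0.6],[0.0012,-0.0095,-0.03,0,0,0],[0,0,-0.03,0,0,0],[0,0,-0.03,0,0,0],[0,0,-0.02,0,0,0],[0,0,-0.015,0,0,0],[0,0,-0.005,0,0,0],[0,0,-0.004,0,0,0],[0,0,0,0,0,0]]]' >/dev/null; python3 yaw.py; python3 -m handwheel '[[[0,0,0,0,0,0],[0,0,0,0,0,0],[0,0,0,0,0,0],[0,0,0,0,0,0],[0,0,0,0,0,0],[0,0,0,0,0,0]]]' 0 >/dev/null; python3 yaw.py
```

```text
21.7833 [0.5643 0.1873 0.0781] yaw 78.87 tilt [-0.02 -0.01] F [ 0.6  0.6 -0.5] T [ 0.07  0.02 -0.01] w 0.598 0.0 j6 0.39
22.2833 [0.5644 0.1883 0.0786] yaw 78.97 tilt [0.03 0.  ] F [ 0.5  0.2 -0.6] T [-0.02 -0.01 -0.02] w -0.002 0.0 j6 0.39
```

The fingers shut on nothing. Checking where the bar is relative to them.

```bash
python3 - <<'E'
from top import *
np.set_printoptions(precision=4,suppress=True)
for c in ['scene','wrist','top']:
    im,D=grab_frame(c);cv2.imwrite(c+'_m.png',im);np.save(c+'_m.npy',D)
    for lo,hi in [(.06,.068),(.07,.083),(.083,.088),(.088,.094),(.094,.101),(.101,.11),(.11,.13)]:
        P,m=zmask(c,D,lo,hi,(.565,.188,.06));p=P[m]
        if len(p)>5:
            r=cv2.minAreaRect((p[:,:2]*1000).astype(np.float32));print(c,lo,len(p),p.mean(0),np.round(r[0],1),np.round(r[1],1),round(r[2],1))
    for t in ['lid_pull']:
        for q in pinpoint(c,t)[:2]: print(c,q['conf'],q['position'],at_z(c,q['position'],.091))
E
python3 yaw.py
```

```text
scene 0.06 3042 [0.5579 0.1957 0.0637] [565. 188.] [119.9 119.9] 89.9
scene 0.07 170 [0.5662 0.1885 0.0759] [563.  175.7] [ 81.6 114.3] 30.9
scene 0.083 42 [0.5617 0.2008 0.0857] [560.1 192.3] [93.8 11.6] 75.9
scene 0.088 167 [0.5591 0.1954 0.0916] [559.3 190.5] [96.5 10.3] 76.1
scene 0.094 288 [0.5614 0.1922 0.0966] [561.5 189.9] [94.3 12.1] 78.8
scene 0.11 158 [0.5578 0.1941 0.1217] [560.6 192.3] [29.3 17.6] 27.2
scene 0.66 [201.4, 262.8] [0.5657 0.1901 0.091 ]
wrist 0.06 30186 [0.5681 0.2017 0.0629] [565.  188.1] [119.8 120. ] 90.0
wrist 0.07 1137 [0.5892 0.1635 0.0757] [578.1 193.9] [ 70.3 141.8] 61.9
wrist 0.083 30 [0.5729 0.2348 0.0854] [572.9 234.1] [ 3.8 11.2] 77.6
wrist 0.088 422 [0.5694 0.2174 0.0927] [568.6 212.4] [48.1 11.9] 78.7
wrist 0.094 1895 [0.5688 0.2133 0.096 ] [568.7 212.7] [46.  10.9] 78.4
wrist 0.11 1090 [0.566  0.1958 0.1224] [565.9 195.6] [ 5.5 27.3] 78.8
wrist 0.68 [264.4, 247.4] [0.5623 0.1906 0.091 ]
top 0.06 819 [0.5669 0.1505 0.0636] [571.4 163.2] [133.4 104.6] 53.6
top 0.07 65 [0.6076 0.1402 0.0774] [579.7 152. ] [44.4 91.1] 88.6
top 0.083 8 [0.5953 0.1417 0.0845] [586.3 142.8] [11.6 71. ] 87.2
top 0.088 20 [0.557  0.1521 0.0919] [557.8 153.7] [25.2 11.9] 78.5
top 0.094 42 [0.5571 0.1545 0.0968] [557.5 154.5] [23.8 10.5] 77.0
top 0.97 [180.1, 211.5] [0.5632 0.1968 0.091 ]
22.5833 [0.5641 0.1882 0.0782] yaw 78.97 tilt [-0.01 -0.  ] F [ 0.1  0.8 -0.5] T [-0.02  0.05 -0.02] w 0.003 0.0 j6 0.39
```

```bash
python3 - <<'E'
from top import *
np.set_printoptions(precision=4,suppress=True)
for c in ['scene','top']:
    D=np.load(c+'_m.npy');P,m=zmask(c,D,.06,.3,(.564,.188,.03));p=P[m];h,e=np.histogram(p[:,2],np.arange(.06,.3,.01));print(c,dict(zip(e.round(2),h)))
D=np.load('scene_m.npy');P,_=zmask('scene',D,0,1);u,v=map(int,proj('scene',[.564,.188,.1]));print(u,v)
for r in range(v-24,v+16,2): print(r,' '.join('%4d'%(P[r,k,2]*1000) for k in range(u-24,u+26,3)))
E
```

```text
scene {np.float64(0.06): np.int64(783), np.float64(0.07): np.int64(0), np.float64(0.08): np.int64(22), np.float64(0.09): np.int64(267), np.float64(0.1): np.int64(2), np.float64(0.11): np.int64(58), np.float64(0.12): np.int64(100), np.float64(0.13): np.int64(112), np.float64(0.14): np.int64(81), np.float64(0.15): np.int64(109), np.float64(0.16): np.int64(176), np.float64(0.17): np.int64(132), np.float64(0.18): np.int64(145), np.float64(0.19): np.int64(167), np.float64(0.2): np.int64(151), np.float64(0.21): np.int64(231), np.float64(0.22): np.int64(88), np.float64(0.23): np.int64(27), np.float64(0.24): np.int64(59), np.float64(0.25): np.int64(66), np.float64(0.26): np.int64(67), np.float64(0.27): np.int64(65), np.float64(0.28): np.int64(226)}
top {np.float64(0.06): np.int64(120), np.float64(0.07): np.int64(1), np.float64(0.08): np.int64(0), np.float64(0.09): np.int64(20), np.float64(0.1): np.int64(0), np.float64(0.11): np.int64(0), np.float64(0.12): np.int64(0), np.float64(0.13): np.int64(0), np.float64(0.14): np.int64(0), np.float64(0.15): np.int64(0), np.float64(0.16): np.int64(0), n
[... 1457 characters left out ...]
62   61   62   64   64   65   63   63   63   97   97   94   94   90   87   85
259   62   64   63   64   64   64   65   63   95   96   96   96   93   92   62   82   82
261   63   64   62   63   64   63   65   98   97   95   93   94   90   63   63   79   77
263   64   63   62   65   62   64   98   97   96   93   91   88   64   61   65   74   74
265   65   63   63   61   96   97   96   95   93   91   62   63   63   63   66   70   71
267   64   63   63   98   96   95   95   92   89   66   63   62   63   62   68   66   67
269   63   97   97   98   95   93   92   88   63   62   64   63   63   63   64   67   67
271   97   97   97   95   95   91   65   64   64   63   63   64   63   63   64   63   64
```

The shut fingertips really are at z≈0.112 (scene pixel 203,255), above the bar top at 0.097, so they hang about 3 cm higher than the reported TCP suggests. I'll open, lower in small steps while watching the force, and close again.

```bash
python3 -m handwheel '[[[0,0,0,0,0,0],[0,0,0,0,0,0],[0,0,0,0,0,0],[0,0,0,0,0,0],[0,0,-0.005,0,0,0],[0,0,-0.005,0,0,0],[0,0,0,0,0,0]]]' 0.6 >/dev/null; python3 yaw.py; python3 - <<'E'
from top import *
c='scene';im,D=grab_frame(c);P,_=zmask(c,D,0,1);u,v=map(int,proj(c,[.564,.188,.1]));print(u,v)
for r in range(v-36,v+22,3): print(r,' '.join('%4d'%(P[r,k,2]*1000) for k in range(u-40,u+42,4)))
E
```

```text
23.1667 [0.5631 0.188  0.0666] yaw 78.97 tilt [-0.15 -0.03] F [-0.6 -0.2  0.2] T [-0.03 -0.    0.01] w 0.598 0.0 j6 0.39
202 257
221   13   13   11   13   10  154  157  151  149  148  180  181  176    2  192  196  199  196  192  189   63
224    3    5    4    4    1  149  154  147  144    0  175  178    1  170  170  190  193  189  187  183   56
227    0    4    1    1    1  145  144  143  139  136  171  173  171  170  166  186  188  180  180   54   50
230    0   -1    2    2    1    1  139  138  135  132  165  169  167  164  158  180  182  179  175   46   42
233    3    2    1    1    0    2  134  131  129  127    1  159  164    0  172  175  176  173  168   41   38
236    1    0    0    2    0    3  130  127  126  122   80    2  157    0  167  171  170  160  163   35   31
239    0    1   -1    0    4    2  124  124  119  117   81   80  153  154  162  167  158  157  158   28   23
242    1    0    0    1    0    0  118  118  114  111   77   75  149  150  158  162  570  154  151   23   17
245    0    0    3    0    0    1  112  113  110  106   74   72  143  146  153  156  151    5   13 
[... 508 characters left out ...]
6  115  114  118  114   79   64   62   63   64
263   77   71   63   62   63   64   62   63   98   96   95   92  109  110  112  108   75   61   64   61   63
266   71   67   63   63   62   62   64   96   96   94   90   63  103  106  100   66   70   68   63   64   62
269   66   61   63   63   62   97  570   97   93   89   64   63   63   62   63   64   66   63   63   63   63
272   64   64   62   63   98   97   94   91   64   62   66   62   64   63   63   63   63   63   64   63   63
275  570   63   63   64   93   93   90   62   63   65   64   66   63   63   63   63   62   62   61   63   64
278   63   63   62   62   89   87   64   64   62   64   64   63   62   62   63   64   63   62   63   62   62
```

```bash
python3 -m handwheel '[[[0,0,-0.008,0,0,0],[0,0,-0.008,0,0,0],[0,0,0,0,0,0]]]' >/dev/null; python3 yaw.py;  python3 -m handwheel '[[[0,0,-0.005,0,0,0],[0,0,-0.004,0,0,0],[0,0,0,0,0,0]]]' >/dev/null; python3 yaw.py;python3 -m handwheel '[[[0,0,0,0,0,0],[0,0,0,0,0,0],[0,0,0,0,0,0],[0,0,0,0,0,0],[0,0,0,0,0,0],[0,0,0,0,0,0]]]' 0 >/dev/null; python3 yaw.py
```

```text
23.4667 [0.5626 0.1879 0.0498] yaw 78.97 tilt [-0.21 -0.04] F [-0.5  0.1 -1.4] T [ 0.03 -0.01 -0.01] w 0.596 0.0 j6 0.39
23.7167 [0.5635 0.1881 0.0421] yaw 78.97 tilt [-0.1  -0.02] F [-0.3 -0.3 -0.3] T [0.02 0.04 0.  ] w 0.596 0.0 j6 0.39
24.2167 [0.5637 0.1884 0.0438] yaw 78.97 tilt [-0.07  0.01] F [-5.   0.8  5.2] T [ 0.05  0.85 -0.01] w 0.122 58.6 j6 0.39
```

Bar gripped (width 0.122, about 12 mm). Tugging upwards.

```bash
python3 -m handwheel '[[[0,0,0.0015,0,0,0],[0,0,0.0015,0,0,0],[0,0,0,0,0,0]]]' >/dev/null; python3 yaw.py;  python3 -m handwheel '[[[0,0,0.0015,0,0,0],[0,0,0.001,0,0,0],[0,0,0,0,0,0]]]' >/dev/null; python3 yaw.py
```

```text
24.4667 [0.5641 0.1883 0.0454] yaw 78.97 tilt [0.01 0.02] F [ 1.   1.8 -4.4] T [ 0.31 -0.04  0.02] w 0.115 59.0 j6 0.39
24.7167 [0.5641 0.1883 0.0457] yaw 78.95 tilt [0.04 0.04] F [  8.2   3.6 -17.7] T [ 0.65 -1.14  0.02] w 0.116 58.7 j6 0.39
```

The lid stops after about 2 mm at 17.7 N, so the tongue holds it. Hold briefly, lower it shut, release and rise clear.

```bash
python3 -m handwheel '[[[0,0,0,0,0,0],[0,0,0,0,0,0],[0,0,0,0,0,0],[0,0,0,0,0,0]]]' >/dev/null; python3 yaw.py; python3 -m handwheel '[[[0,0,-0.0015,0,0,0],[0,0,-0.0015,0,0,0],[0,0,-0.0015,0,0,0],[0,0,0,0,0,0]]]' >/dev/null; python3 yaw.py; python3 -m handwheel '[[[0,0,0,0,0,0],[0,0,0,0,0,0],[0,0,0,0,0,0],[0,0,0,0,0,0],[0,0,0,0,0,0],[0,0,0.01,0,0,0],[0,0,0.02,0,0,0],[0,0,0.03,0,0,0],[0,0,0.03,0,0,0],[0,0,0.03,0,0,0],[0,0,0.03,0,0,0],[0,0,0,0,0,0],[0,0,0,0,0,0]]]' 0.6 >/dev/null; python3 yaw.py; python3 - <<'E'
from top import *
c='scene';im,D=grab_frame(c)
for nm,lo,hi,b in [('htop',.131,.145,(.545,-.21,.03)),('bar',.088,.101,(.56,.19,.06)),('head',.075,.09,(.47,.206,.03))]:
    P,m=zmask(c,D,lo,hi,b);p=P[m];r=cv2.minAreaRect((p[:,:2]*1000).astype(np.float32));print(nm,len(p),np.median(p[:,2]),np.round(r[0],1),np.round(r[1],1),round(r[2],1),p[:,2].max())
# tongue: grey pixels just above the lid edge
P,m=zmask(c,D,.066,.077,(.50,.2,.035));p=P[m];print('tongue',len(p),p.mean(0))
E
```

```text
25.05 [0.564  0.1883 0.0457] yaw 78.95 tilt [0.03 0.04] F [  7.7   4.2 -16.8] T [ 0.56 -1.17 -0.01] w 0.113 58.6 j6 0.39
25.3833 [0.5638 0.1884 0.0442] yaw 78.97 tilt [-0.06  0.01] F [-2.1  2.6 -2.1] T [0.42 0.28 0.  ] w 0.117 60.1 j6 0.39
26.4667 [0.566  0.1885 0.1983] yaw 78.97 tilt [0.37 0.07] F [ 0.1 -0.2 -1. ] T [-0.01 -0.   -0.05] w 0.602 0.0 j6 0.39
htop 142 0.1370998415323065 [ 548.5 -210.9] [27.5 33.8] 71.3 0.1402049629851621
bar 456 0.09548824953469787 [561.7 190.2] [95.2 12.6] 79.1 0.0993848790824216
head 636 0.08099106724704219 [467.4 208.5] [45.6 48.5] 49.1 0.0838967738434403
tongue 139 [0.49138738 0.20568064 0.07226899]
```

```bash
python3 -c "
from plant import *
print(job_done())"
```

```text
the job is handed in; nothing more can be done
None
```

The job is handed in after about 26 s of robot time: the screw was turned to its hard stop, the driver stands back upright in its stand, and the lid held a tug of about 17 N and was left shut.

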